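# Take the rock out of a welding fit-up plate

## Robot

A 6-joint arm with a two-finger parallel gripper is mounted at the origin on the work surface. World frame = base frame: x ahead of the robot, y to its left, z up, the work surface at z = 0. Lengths are in m, angles in rad, forces in N, time in s.
With the tool pointing down it reaches from about 0.4 to 0.925 m from the base axis. Payload 12.5 kg.
Tool frame: the origin (TCP) lies on the centre line of the jaws, within the pads' length; the fingertips stand 19 mm ahead of it and the grasp point (between the pads) is the TCP; z points along the fingers, y is the direction in which the jaws open and shut (so a half turn about z gives the same grasp; the last joint's range is limited). The gripper opens to 95 mm and grips with 3 to 60 N. Pads are 20 mm wide; open, the fingers measure 119 mm over their backs; the gripper's body (75 mm by 180 mm) begins 59 mm behind the grasp point.
Start: joints at [1.08, 0.491, 1.559, -0, 1.092, -0.106], TCP at [0.235, 0.579, 0.234] pointing down, gripper open.
Joint ranges: [-3.1, 3.1], [-0.84, 2.19], [0.05, 2.79], [-1.13, 4.28], [0.06, 2.93], [-2.69, 2.69]. Speed limits (rad/s): [2.22, 2.22, 2.79, 3.14, 3.14, 3.14].

## Interface

Orientations are given as a unit quaternion [w, x, y, z].
In Python, from rig import manip gives the robot as it stands.
- The arm moves only by the shell command python3 -m inch 'ROWS' [FORCE]. ROWS is JSON, one flat list of numbers, 7 for each row, row after row: the shift along the tool's x, y, z in cm, then the turn, a rotation vector about the tool's x, y, z in degrees, then the opening, from -1 (shut) to 1 (fully open). A call has 1 to 20 rows; each row is the pose to reach, as a shift and turn from the pose commanded when the call began, along the tool's axes at that moment; what a row does not reach only later rows make up. A row lasts 1/12 s, in which the tool goes at most 41.7 mm and 7.16 degrees, less where a joint would pass 70% of its speed; a pose out of reach is approached as far as the arm can. A call with a gripper value outside its range is refused whole. The fingers move at their own pace and stop on an object; FORCE is the grip in N (left out, the last holds). Time passes only in rows, so rows that repeat a pose let the fingers close. It gives the time, the measured TCP pose, the force and the opening at its end, in the units of the state.
- manip.get_state(): the state, without advancing time (a new reading comes with each control period).
- manip.capture(name): name is "scene" or "top" or "wrist"; returns a dict with "frame" (480x640x3 uint8, red, green, blue), "fx", "fy", "cx", "cy" (pixels), "pose" (4x4, takes a point from camera to world coordinates); the wrist camera has in their place "tool_from_camera" (4x4, takes a point from camera to tool coordinates, whose origin is the TCP and whose axes are the flange's). Camera axes: x right, y up, looking along -z (the intrinsics and any distortion apply to the point x, -y, -z); pixel columns grow to the right and rows downward; lengths in m; the calibration is good to about 2 mm. A picture is of the moment at which its call begins: read the wrist's pose just before it. There is no depth.
- manip.finish_job(): hands the job in, once; it reports no verdict.
The state is a dict: "time_s": time; "joint_pos": joint angles; "dq": joint speeds; "tau": joint torques, N m; "eef_pos": TCP position; "orientation": TCP orientation; "wrist_force": force on the tool from outside, world axes, zero at the start; "ft_torque": the same for the moment, N m; "opening": opening from 0.0 (shut) to 1.0 (fully open).
Only numpy, scipy, OpenCV 4.12 (cv2) and the standard library are available. Lean on these libraries where they do the work, as an engineer would, in place of code of your own. Each camera call takes 0.05 s, during which the arm holds its last target.

## Task

The welding fit-up plate stands on its three fixed feet and rocks, because the rubber feet of its two wing-headed jack screws hang clear of the packers under them. Screw each jack down by its wing until you feel its foot come to bear and then nip it up about 25 degrees more, so that all five feet carry their share of the load. Do not jack the plate off a fixed foot, do not lean hard on the screws or push the plate about, and leave everything else where it lies.

Things in the scene. Friction and masses are not known exactly. Their poses are not given: they have to be found in the camera images.
- plate: Steel fit-up plate, 220 x 360 x 10 mm, loose, 7 to 9.5 kg; origin at bench height under its middle, x to its far edge (with a 25 mm fence bar), y left, z up; top 50 mm above the bench. It stands on three fixed feet; pressing some 15 N on a near corner rocks it at the start.
- jack_left_wing (a point): Wing head of the left jack screw (plate x -85, y +150 mm): upright steel bar 56 long, 12 thick, 24 mm high, about 108 mm above the bench; the point is its centre, x along its length, z up. The boss under it, 34 mm across, ends 42 mm below the point. Clockwise from above sinks screw, wing and foot together by 8 mm a turn (1.27 mm/rad); it stays where left.
- jack_right_wing (a point): Wing head of the right jack screw (plate x -85, y -150 mm), the same as the left one. Turned freely either takes 0.05 N m or less; its foot comes to bear after 0.55 to 2.8 rad, differently for each. From there the torque climbs by some 0.2 N m per radian (0.01 N m per newton on the foot), as the foot rubs on its packer.
- jack_left_foot: Rubber foot of the left jack screw, 46 mm across, origin at the centre of its underside; it turns with the screw. It starts 0.7 to 3.5 mm clear of a steel packer tacked to the bench, whose thickness (4.4 to 6.8 mm) is not known exactly. The rubber gives 1 mm per 16 N: each radian past first touch adds about 20 N.
- jack_right_foot: Rubber foot of the right jack screw, like the left one over its own packer. Each should end with some 8 to 12 N (6 N at least); with both over about 16 N the fixed foot near the middle is no longer properly loaded.
- foot_near: Fixed steel foot of the plate, near the middle (plate frame x -25, y 0 mm), 36 mm across, origin at the centre of its underside; it stands on the bench and carries load from the start.
- foot_far_left: Fixed steel foot of the plate, far left corner (x 90, y 155 mm), 36 mm across, origin at the centre of its underside; it stands on the bench and carries load from the start.
- foot_far_right: Fixed steel foot of the plate, far right corner (x 90, y -155 mm), 36 mm across, origin at the centre of its underside; it stands on the bench and carries load from the start.
- magnet: Bystander, to be left alone: grey triangular welding magnet, 75 mm, 16 mm thick, lying on the plate; origin at the centre of its underside.
- tube_short: Bystander, to be left alone: offcut of 30 mm square steel tube, 110 mm long, lying on the plate; origin at the centre of its underside.
- tube_long: Bystander, to be left alone: offcut of 40 mm square steel tube, 200 mm long, on the bench; origin at the centre of its underside.
- g_clamp: Bystander, to be left alone: steel G-clamp, 150 mm, lying on the bench; origin at the centre of its underside.
- chipping_hammer: Bystander, to be left alone: chipping hammer with wooden handle, 240 mm, on the bench; origin at the centre of its underside.
- wire_brush: Bystander, to be left alone: wire brush, 240 mm, on the bench; origin at the centre of its underside.
- spray_can: Bystander, to be left alone: plain aluminium spray can, 58 mm across, 170 mm tall, standing on the bench; origin at the centre of its underside.
- spanner: Bystander, to be left alone: open-ended spanner, 200 mm, on the bench; origin at the centre of its underside.

How it is judged:
By the outcome, as a careful person would: the job done as asked, in the order asked, and still so for the second after the job is handed in, with the robot touching nothing.
It also fails if it takes over 61 s, if anything falls off the work surface, if the arm or the gripper's body presses on something with over 40 N, if the wrist force passes 120 N, or if a joint passes its speed limit or range.

## Working session

There is one attempt and no reset: what is moved stays moved. The work goes in short steps, Python scripts to look and compute and a shell command to move; the robot and the scene stay as the last step left them, time stands still between calls to the robot, and variables do not carry over. Pictures are saved under pics/ and viewed, and the job is handed in when it is done.

```bash
ls; mkdir -p pics
cat > h.py <<'E'
import numpy as np, cv2
from rig import manip
from scipy.spatial.transform import Rotation as R
def snap(n,f):
    c=manip.capture(n); cv2.imwrite('pics/'+f+'.png',cv2.cvtColor(c['frame'],cv2.COLOR_RGB2BGR)); 
    np.savez('pics/'+f+'.npz',**{k:v for k,v in c.items()}); return c
def st():
    s=manip.get_state(); print(round(s['time_s'],2),np.round(s['eef_pos'],4),np.round(s['orientation'],3),'F',np.round(s['wrist_force'],1),'T',np.round(s['ft_torque'],3),'op',round(s['opening'],3),'q',np.round(s['joint_pos'],3)); return s
def load(f): return dict(np.load('pics/'+f+'.npz',allow_pickle=True))
def ray(c,u,v,pose=None):
    P=c['pose'] if pose is None else pose
    d=np.array([(u-c['cx'])/c['fx'],-(v-c['cy'])/c['fy'],-1.0]); return P[:3,3],P[:3,:3]@d
def onplane(c,u,v,z,pose=None):
    o,d=ray(c,u,v,pose); return o+d*(z-o[2])/d[2]
def proj(c,p,pose=None):
    P=c['pose'] if pose is None else pose
    q=P[:3,:3].T@(np.array(p)-P[:3,3]); return c['cx']+c['fx']*q[0]/-q[2], c['cy']-c['fy']*q[1]/-q[2]
E
python3 - <<'E'
from h import *
s=st()
for n in['scene','top','wrist']:
    c=snap(n,n+'0'); print(n,[k for k in c], [c[k] for k in('fx','fy','cx','cy')]); 
    print(np.round(c.get('pose',c.get('tool_from_camera')),3))
E
```

```text
pics
0.0 [0.2345 0.5791 0.2331] [-0.     0.191  0.982 -0.001] F [-0.3 -0.4  0.5] T [-0.012 -0.007  0.003] op 1.003 q [ 1.08   0.492  1.559  0.     1.092 -0.106]
scene ['frame', 'fx', 'fy', 'cx', 'cy', 'pose'] [562.1968636659287, 562.1968636659287, 321.2800675812107, 243.84049558593455]
[[ 0.867 -0.414  0.279  0.885]
 [ 0.499  0.722 -0.479 -0.67 ]
 [-0.004  0.554  0.832  1.195]
 [ 0.     0.     0.     1.   ]]
top ['frame', 'fx', 'fy', 'cx', 'cy', 'pose'] [611.4318631460931, 611.4318631460931, 320.07433720854397, 235.58239356815562]
[[-0.012  0.991 -0.133  0.336]
 [-1.    -0.009  0.023 -0.026]
 [ 0.021  0.133  0.991  1.416]
 [ 0.     0.     0.     1.   ]]
wrist ['frame', 'fx', 'fy', 'cx', 'cy', 'tool_from_camera'] [427.54094684477866, 427.54094684477866, 314.51672517410026, 235.56793014116008]
[[-0.001  0.958  0.286  0.082]
 [ 1.     0.001  0.    -0.001]
 [ 0.     0.286 -0.958 -0.151]
 [ 0.     0.     0.     1.   ]]
```

View pics/top0.png

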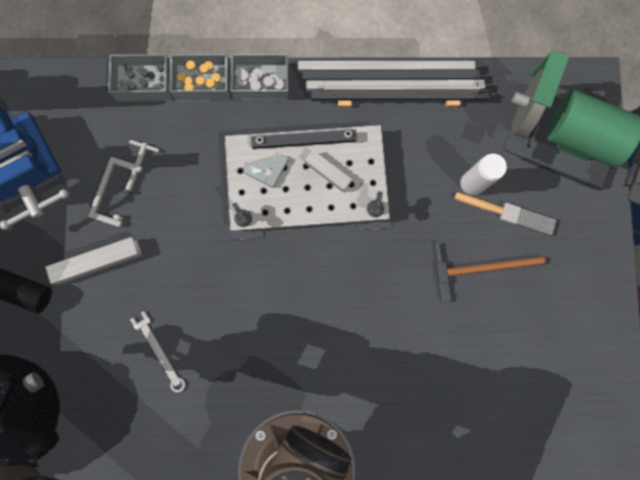

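View pics/scene0.png

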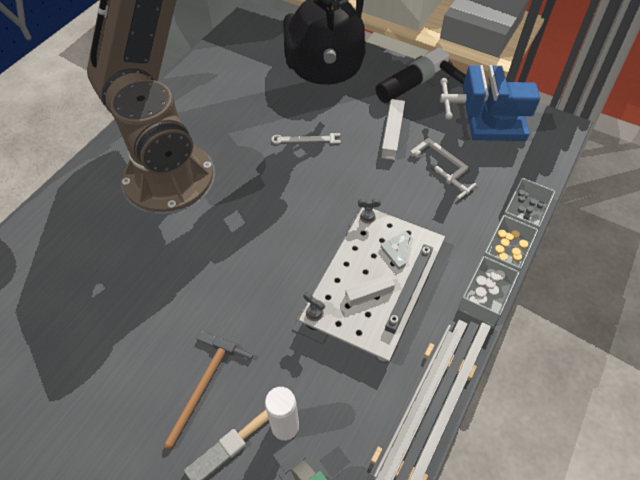

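The top view shows the plate with corners near (225,135), (382,126), (388,221), (231,231). The dark wing heads are near (243,216) and (375,207). I'll zoom in on these.

Run:
```python
from h import *
c=load('top0');f=c['frame'][:,:,::-1]
a=cv2.resize(f[190:240,215:295],None,fx=9,fy=9,interpolation=cv2.INTER_CUBIC)[:,:400]
b=cv2.resize(f[185:235,340:420],None,fx=9,fy=9,interpolation=cv2.INTER_CUBIC)[:,:400]
# left crop origin (215,190), right (355..)
b=cv2.resize(f[185:235,352:397],None,fx=9,fy=9,interpolation=cv2.INTER_CUBIC)[:,:400]
c2=load('scene0');g=c2['frame'][:,:,::-1]
d=cv2.resize(g[190:240,345:395],None,fx=8,fy=8,interpolation=cv2.INTER_CUBIC)
e=cv2.resize(g[285:335,290:340],None,fx=8,fy=8,interpolation=cv2.INTER_CUBIC)
cv2.imwrite('pics/z1.png',np.hstack([a,b])); cv2.imwrite('pics/z2.png',np.hstack([d,e]))
# plate
hsv=cv2.cvtColor(f,cv2.COLOR_BGR2HSV); m=((hsv[:,:,2]>120)&(hsv[:,:,1]<60)).astype('uint8')
m[:115]=0;m[240:]=0;m[:,:215]=0;m[:,400:]=0
m=cv2.morphologyEx(m,cv2.MORPH_CLOSE,np.ones((15,15)))
k=max(cv2.findContours(m,0,2)[0],key=cv2.contourArea)
P=np.array([onplane(c,*p[0],0.05)[:2] for p in k],dtype='float32')
r=cv2.minAreaRect(P*1000); print(r, cv2.minAreaRect(k))
for u,v in[(243,214),(375,205)]: print(onplane(c,u,v,.12))
```

```text
((654.6580810546875, -27.163619995117188), (222.39695739746094, 361.5142822265625), 3.796947717666626) ((306.03411865234375, 176.96044921875), (95.58997344970703, 159.71060180664062), 85.76361083984375)
[0.55724021 0.10899368 0.12      ]
[ 0.57461426 -0.17494706  0.12      ]
```

View pics/z1.png

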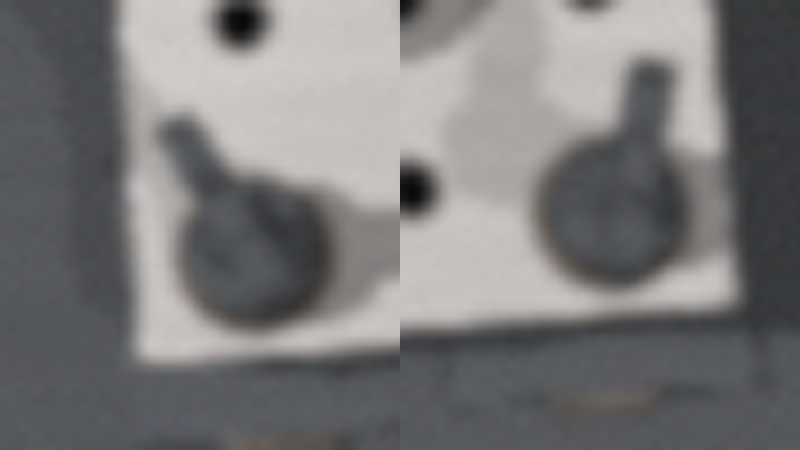

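View pics/z2.png

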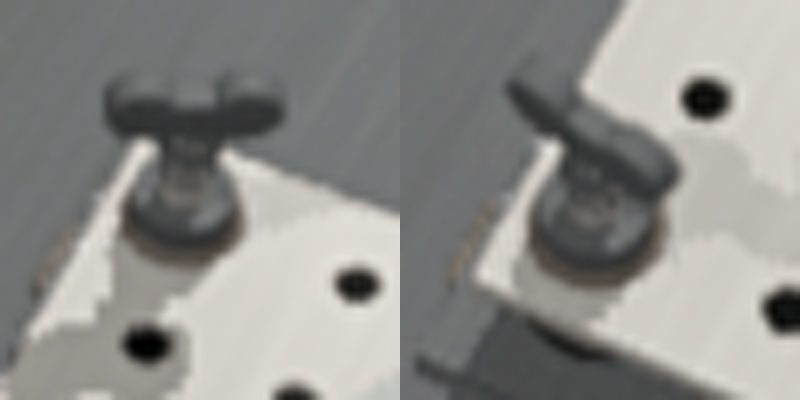

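Run:
```python
from h import *
c=load('top0'); c2=load('scene0')
for n,p in(('L',(.560,.1169)),('R',(.5798,-.1825))):
    print(n,proj(c,(*p,.12)),proj(c2,(*p,.12)),proj(c,(*p,.066)))
tl=onplane(c,215+181/9,190+128/9,.12);tr=onplane(c,352+(652-400)/9,185+68/9,.12);print(tl,tr)
for t,p in((tl,(.56,.1169)),(tr,(.5798,-.1825))):
    d=t[:2]-p; print(np.linalg.norm(d),np.degrees(np.arctan2(d[1],d[0])))
# scene wing ends
for a,b in(((345+125/8,190+85/8),(345+265/8,190+85/8)),((290+525/8,285+70/8),(290+665/8,285+165/8))):
    A=onplane(c2,*a,.12);B=onplane(c2,*b,.12);d=A-B;print((A+B)/2,np.linalg.norm(d),np.degrees(np.arctan2(d[1],d[0])))
```

```text
L (np.float64(239.30783211416946), np.float64(212.75937381312718)) (np.float64(368.83894899300446), np.float64(199.79817875354624)) (np.float64(241.9574725503114), np.float64(216.8695422859723))
R (np.float64(378.43378292930004), np.float64(202.60812352172212)) (np.float64(313.37630919135256), np.float64(298.43190373513835)) (np.float64(375.64462352547866), np.float64(207.08550545641887))
[0.57865932 0.12599236 0.12      ] [ 0.60187401 -0.18643763  0.12      ]
0.020756712761569013 25.979172765013935
0.022422458488737883 -10.114220939102932
[0.56228635 0.11528614 0.12      ] 0.042325294831815505 -150.2326411090704
[ 0.67647343 -0.13049583  0.12      ] 0.04651039405703183 171.53208574196364
```

```bash
python3 -m inch '[-47.5,-30.6,3.3,0,0,-50,0, -47.5,-30.6,3.3,0,0,-50,0, -47.5,-30.6,3.3,0,0,-50,0, -47.5,-30.6,3.3,0,0,-50,0, -47.5,-30.6,3.3,0,0,-50,0, -47.5,-30.6,3.3,0,0,-50,0, -47.5,-30.6,3.3,0,0,-50,0, -47.5,-30.6,3.3,0,0,-50,0, -47.5,-30.6,3.3,0,0,-50,0, -47.5,-30.6,3.3,0,0,-50,0, -47.5,-30.6,3.3,0,0,-50,0, -47.5,-30.6,3.3,0,0,-50,0, -47.5,-30.6,3.3,0,0,-50,0, -47.5,-30.6,3.3,0,0,-50,0, -47.5,-30.6,3.3,0,0,-50,0, -47.5,-30.6,3.3,0,0,-50,0, -47.5,-30.6,3.3,0,0,-50,0, -47.5,-30.6,3.3,0,0,-50,0]' 5
python3 - <<'E'
from h import *
s=st(); snap('wrist','w1')
E
```

```text
time_s: 1.65
eef_pos: [0.5593, 0.1184, 0.2007]
orientation: [-0.0, -0.242, 0.97, 0.0]
wrist_force: [-0.6, 0.2, 0.6]
opening: 0.502
1.65 [0.5593 0.1184 0.2007] [-0.    -0.242  0.97   0.   ] F [-0.6  0.2  0.6] T [ 0.107  0.041 -0.032] op 0.502 q [ 0.093  0.452  1.73   0.     0.96  -1.967]
```

View pics/w1.png

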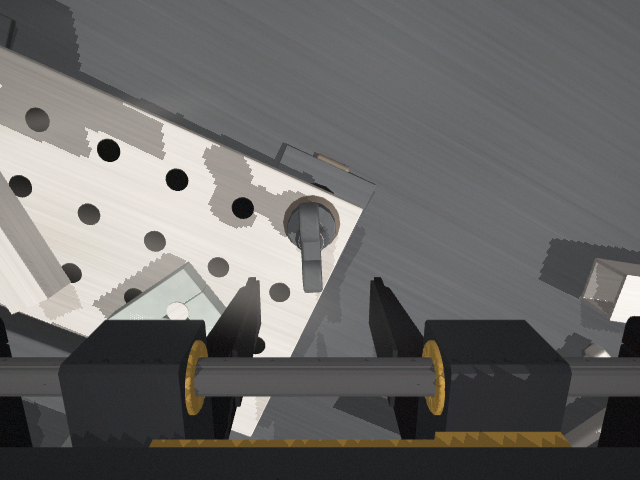

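```bash
cat >> h.py <<'E'
def wpose(c,s):
    q=s['orientation'];T=np.eye(4);T[:3,:3]=R.from_quat([q[1],q[2],q[3],q[0]]).as_matrix();T[:3,3]=s['eef_pos'];return T@c['tool_from_camera']
E
python3 - <<'E'
from h import *
c=load('w1');s=st();P=wpose(c,s)
print(proj(c,(.56,.1169,.12),P))
f=c['frame'][:,:,::-1]; cv2.imwrite('pics/z3.png',cv2.resize(f[180:310,260:370],None,fx=4.5,fy=4.5,interpolation=cv2.INTER_CUBIC))
E
```

```text
1.7 [0.5593 0.1186 0.2008] [-0.    -0.242  0.97   0.   ] F [0.7 0.1 0.2] T [0.042 0.071 0.006] op 0.503 q [ 0.093  0.451  1.73   0.     0.96  -1.967]
(np.float64(311.238968238123), np.float64(257.3278464061831))
```

View pics/z3.png

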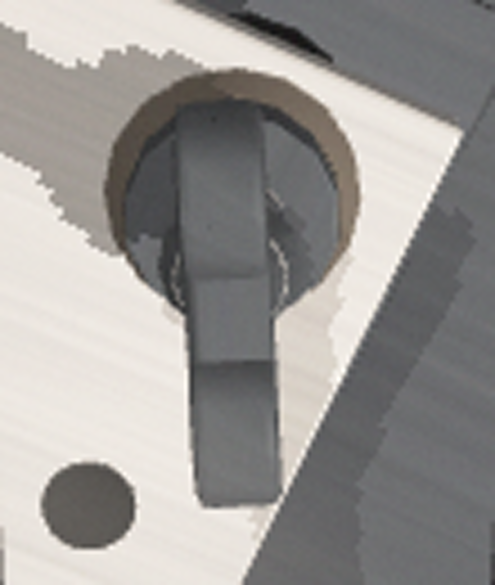

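Run:
```python
from h import *
c=load('w1');s=manip.get_state();P=wpose(c,s)
px=lambda u,v:(260+u/4.5,180+v/4.5)
for z in(.108,.114,.12):
    print(z,onplane(c,*px(228,318),z,P))
A=onplane(c,*px(221.5,110),.118,P);B=onplane(c,*px(237.5,490),.118,P);d=A-B;print(A,B,np.linalg.norm(d),np.degrees(np.arctan2(d[1],d[0])))
A=onplane(c,*px(224,275),.118,P);B=onplane(c,*px(233,360),.118,P);d=A-B;print(np.degrees(np.arctan2(d[1],d[0])))
print('toolyaw',np.degrees(np.arctan2(*(R.from_quat(np.roll(s['orientation'],-1)).as_matrix()[[1,0],0]))))
```

```text
0.108 [0.56020331 0.11651654 0.108     ]
0.114 [0.55839213 0.11561844 0.114     ]
0.12 [0.55658094 0.11472034 0.12      ]
[0.53345465 0.10156304 0.118     ] [0.57775133 0.12730788 0.118     ] 0.05123468595977594 -149.8352291328061
-146.40133675501767
toolyaw -151.96013989873848
```

```bash
python3 -m inch '[0.1,-0.2,2,0,0,-2,-0.2, 0.1,-0.2,4,0,0,-2,-0.2, 0.1,-0.2,6,0,0,-2,-0.2, 0.1,-0.2,8,0,0,-2,-0.2, 0.1,-0.2,9.1,0,0,-2,-0.2, 0.1,-0.2,9.1,0,0,-2,-0.2, 0.1,-0.2,9.1,0,0,-2,-0.2, 0.1,-0.2,9.1,0,0,-2,-0.2]' 3
python3 - <<'E'
from h import *
s=st(); snap('wrist','w2')
E
```

```text
time_s: 2.37
eef_pos: [0.5604, 0.1156, 0.1107]
orientation: [0.001, -0.259, 0.966, -0.0]
wrist_force: [0.4, 0.0, -0.8]
opening: 0.397
2.37 [0.5604 0.1156 0.1107] [ 0.001 -0.259  0.966 -0.   ] F [ 0.4  0.  -0.8] T [0.072 0.047 0.019] op 0.397 q [ 0.088  0.569  1.813  0.     0.759 -2.006]
```

View pics/w2.png

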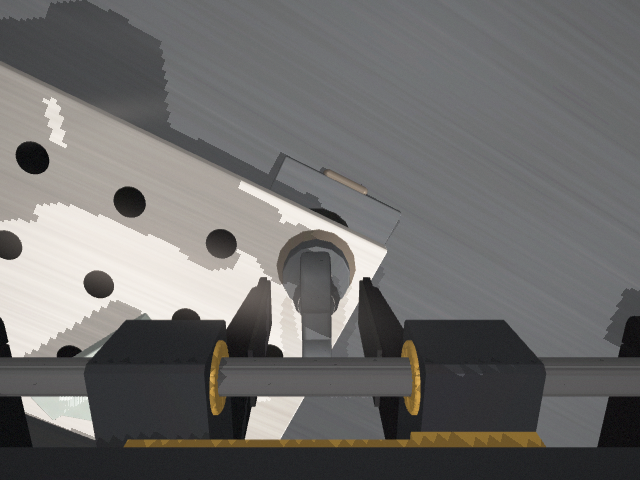

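The wing (column about 315) sits midway between the fingertips (267 and 362), so it's centred. I'll close lightly now.

```bash
python3 -m inch '[0,0,0,0,0,0,-1, 0,0,0,0,0,0,-1, 0,0,0,0,0,0,-1, 0,0,0,0,0,0,-1, 0,0,0,0,0,0,-1, 0,0,0,0,0,0,-1]' 4
python3 - <<'E'
from h import *
st()
E
python3 -m inch '[0,0,0,0,0,0,-1, 0,0,0,0,0,0,-1, 0,0,0,0,0,0,-1]' 20
python3 - <<'E'
from h import *
st()
E
```

```text
time_s: 2.92
eef_pos: [0.5598, 0.1157, 0.1099]
orientation: [-0.0, -0.258, 0.966, 0.0]
wrist_force: [-1.6, 5.1, 2.1]
opening: 0.167
2.92 [0.5598 0.1157 0.1099] [-0.    -0.258  0.966  0.   ] F [-1.6  5.1  2.1] T [1.037 0.478 0.01 ] op 0.167 q [ 8.800e-02  5.700e-01  1.814e+00  1.000e-03  7.580e-01 -2.006e+00]
time_s: 3.17
eef_pos: [0.5597, 0.1158, 0.1099]
orientation: [-0.0, -0.258, 0.966, 0.001]
wrist_force: [-2.2, 5.3, 3.0]
opening: 0.157
3.17 [0.5597 0.1158 0.1099] [-0.    -0.258  0.966  0.001] F [-2.2  5.3  3. ] T [1.047 0.486 0.063] op 0.157 q [ 8.800e-02  5.700e-01  1.814e+00  1.000e-03  7.590e-01 -2.006e+00]
```

```bash
python3 -m inch '[0,0.05,0,0,0,0,-1, 0,0.05,0,0,0,0,-1, 0,0.05,0,0,0,0,-1]' 20
python3 - <<'E'
from h import *
st(); snap('wrist','w3')
E
```

```text
time_s: 3.42
eef_pos: [0.5597, 0.1158, 0.1098]
orientation: [0.0, -0.258, 0.966, 0.0]
wrist_force: [-1.4, 4.6, 4.3]
opening: 0.155
3.42 [0.5597 0.1158 0.1098] [ 0.    -0.258  0.966  0.   ] F [-1.4  4.6  4.3] T [0.811 0.468 0.037] op 0.155 q [ 8.800e-02  5.700e-01  1.814e+00  1.000e-03  7.580e-01 -2.006e+00]
```

View pics/w3.png

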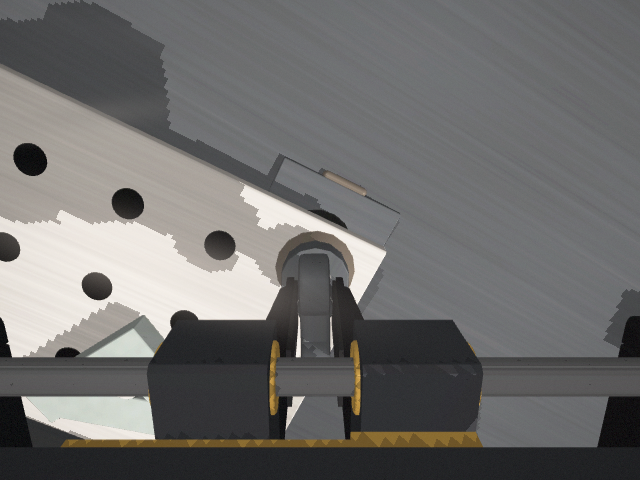

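```bash
python3 -m inch '[0,0.1,-0.05,0,0,0,-1, 0,0.15,-0.05,0,0,0,-1, 0,0.15,-0.05,0,0,0,-1]' 20
python3 - <<'E'
from h import *
st()
E
```

```text
time_s: 3.72
eef_pos: [0.5596, 0.116, 0.11]
orientation: [0.0, -0.259, 0.966, -0.001]
wrist_force: [2.9, -5.5, -1.6]
opening: 0.157
3.72 [0.5596 0.116  0.11  ] [ 0.    -0.259  0.966 -0.001] F [ 2.9 -5.5 -1.6] T [-0.829 -0.352  0.024] op 0.157 q [ 8.900e-02  5.690e-01  1.814e+00 -2.000e-03  7.570e-01 -2.003e+00]
```

```bash
python3 -m inch '[0,-0.08,0.01,0,0,5,-1, 0,-0.08,0.02,0,0,10,-1, 0,-0.08,0.035,0,0,15,-1, 0,-0.08,0.045,0,0,20,-1, 0,-0.08,0.055,0,0,25,-1, 0,-0.08,0.055,0,0,25,-1]' 20
python3 - <<'E'
from h import *
st()
E
python3 -m inch '[0,0,0.01,0,0,5,-1, 0,0,0.01,0,0,5,-1]' 20
python3 - <<'E'
from h import *
st()
E
```

```text
time_s: 4.22
eef_pos: [0.5597, 0.116, 0.1094]
orientation: [0.0, -0.041, 0.999, -0.0]
wrist_force: [0.9, 0.0, -1.1]
opening: 0.151
4.22 [0.5597 0.116  0.1094] [ 0.    -0.041  0.999 -0.   ] F [ 0.9  0.  -1.1] T [ 0.098 -0.168 -0.016] op 0.151 q [ 0.089  0.57   1.814 -0.     0.757 -1.564]
time_s: 4.38
eef_pos: [0.5596, 0.116, 0.1093]
orientation: [0.0, 0.001, 1.0, -0.0]
wrist_force: [0.8, -0.9, -2.5]
opening: 0.157
4.38 [0.5596 0.116  0.1093] [ 0.     0.001  1.    -0.   ] F [ 0.8 -0.9 -2.5] T [-0.012 -0.273  0.025] op 0.157 q [ 0.089  0.57   1.815 -0.     0.756 -1.48 ]
```

```bash
cat >> h.py <<'E'
def avg(n=4):
    T=[];F=[];t6=[]
    for i in range(n):
        s=manip.get_state();T.append(s['ft_torque'][2]);F.append(s['wrist_force']);t6.append(s['tau'][5]); 
        if i<n-1: manip.capture('wrist')
    q=s['orientation'];X=R.from_quat(np.roll(q,-1)).as_matrix()
    print(round(s['time_s'],2),'yaw',round(float(np.degrees(np.arctan2(X[1,0],X[0,0])))%360,2),'Tz',np.round(T,3),'mean',round(np.mean(T),4),'t6',np.round(np.mean(t6),3),'Ftool',np.round(X.T@np.mean(F,0),1),'pos',np.round(s['eef_pos'],4),'op',round(s['opening'],3),'q6',round(s['joint_pos'][5],2))
E
M(){ python3 -c 'from h import *; avg()'; }
M
python3 -m inch '[0,0,0.01,0,0,5,-1, 0,0,0.022,0,0,10,-1]' 20 | head -1; M
python3 -m inch '[0,0,0.01,0,0,5,-1, 0,0,0.022,0,0,10,-1]' 20 | head -1; M
python3 -m inch '[0,0,0.01,0,0,5,-1, 0,0,0.022,0,0,10,-1]' 20 | head -1; M
```

```text
4.53 yaw 180.17 Tz [ 0.025 -0.042 -0.022 -0.031] mean -0.0176 t6 0.602 Ftool [-1.7 -1.4  2.6] pos [0.5596 0.116  0.1093] op 0.149 q6 -1.48
time_s: 4.7
4.85 yaw 170.19 Tz [ 0.043  0.005  0.006 -0.028] mean 0.0065 t6 -0.263 Ftool [-2.3 -0.9  3.5] pos [0.5596 0.116  0.1091] op 0.155 q6 -1.31
time_s: 5.02
5.17 yaw 160.25 Tz [0.015 0.02  0.031 0.043] mean 0.0274 t6 -0.255 Ftool [-3.5 -0.5  5.3] pos [0.5596 0.1161 0.109 ] op 0.159 q6 -1.14
time_s: 5.33
5.48 yaw 150.28 Tz [ 0.034 -0.027 -0.041  0.027] mean -0.0018 t6 -0.251 Ftool [-4.2  0.5  5.8] pos [0.5596 0.1161 0.1087] op 0.154 q6 -0.96
```

```bash
M(){ python3 -c 'from h import *; avg()'; }
python3 -m inch '[-0.02,0,0.04,0,0,5,-1, -0.04,0,0.06,0,0,10,-1]' 20 | head -1; M
python3 -m inch '[0,0,0.014,0,0,5,-1, 0,0,0.028,0,0,10,-1]' 20 | head -1; M
python3 -m inch '[0,0,0.014,0,0,5,-1, 0,0,0.028,0,0,10,-1]' 20 | head -1; M
```

```text
time_s: 5.65
5.8 yaw 140.3 Tz [ 0.057 -0.04  -0.03  -0.025] mean -0.0095 t6 -0.256 Ftool [-1.2  0.8  1.2] pos [0.5597 0.1161 0.1084] op 0.152 q6 -0.79
time_s: 5.97
6.12 yaw 130.31 Tz [ 0.056  0.029 -0.03  -0.038] mean 0.0044 t6 -0.257 Ftool [-0.7  0.5 -0.2] pos [0.5597 0.1161 0.1081] op 0.152 q6 -0.61
time_s: 6.28
6.43 yaw 120.31 Tz [ 0.004  0.047 -0.042 -0.053] mean -0.0109 t6 -0.259 Ftool [ 0.4  0.4 -1.9] pos [0.5598 0.1161 0.1079] op 0.158 q6 -0.44
```

```bash
sed -i "s/np.round(np.mean(t6),3)/np.round(t6,3)/" h.py
M(){ python3 -c 'from h import *; avg(3)'; }
python3 -m inch '[0,0,0.012,0,0,5,-1, 0,0,0.022,0,0,10,-1]' 20 | head -1; M
python3 -m inch '[0,0,0.012,0,0,5,-1, 0,0,0.022,0,0,10,-1]' 20 | head -1; M
python3 -m inch '[0,0,0.012,0,0,5,-1, 0,0,0.022,0,0,10,-1]' 20 | head -1; M
```

```text
time_s: 6.6
6.7 yaw 110.16 Tz [-0.029 -0.014 -0.02 ] mean -0.0209 t6 [-2.003 -1.124  1.469] Ftool [ 1.1 -0.2 -2.4] pos [0.5598 0.1161 0.1077] op 0.151 q6 -0.26
time_s: 6.87
6.97 yaw 100.2 Tz [ 0.086  0.007 -0.024] mean 0.0228 t6 [-1.983 -1.102  1.469] Ftool [ 1.4 -0.1 -3.3] pos [0.5598 0.1161 0.1074] op 0.155 q6 -0.09
time_s: 7.13
7.23 yaw 90.23 Tz [ 0.017 -0.033  0.017] mean 0.0003 t6 [-1.985 -1.09   1.467] Ftool [ 2.  -0.1 -4.1] pos [0.5599 0.1161 0.1072] op 0.156 q6 0.08
```

```bash
M(){ python3 -c 'from h import *; avg(3)'; }
python3 -m inch '[0.02,0,0.0,0,0,5,-1, 0.02,0,0.0,0,0,10,-1]' 20 | head -1; M
python3 -m inch '[0,0,0.01,0,0,5,-1, 0,0,0.02,0,0,10,-1]' 20 | head -1; M
python3 -m inch '[0,0,0.01,0,0,5,-1, 0,0,0.02,0,0,10,-1]' 20 | head -1; M
```

```text
time_s: 7.4
7.5 yaw 80.26 Tz [ 0.009  0.03  -0.   ] mean 0.0129 t6 [-1.978 -1.077  1.471] Ftool [ 0.9  1.2 -1.9] pos [0.5599 0.1161 0.107 ] op 0.152 q6 0.26
time_s: 7.67
7.77 yaw 70.27 Tz [0.039 0.046 0.017] mean 0.0342 t6 [-1.985 -1.075  1.47 ] Ftool [ 0.4  1.  -1.6] pos [0.5599 0.1161 0.1068] op 0.154 q6 0.43
time_s: 7.93
8.03 yaw 60.27 Tz [ 0.025 -0.011 -0.015] mean -0.0005 t6 [-1.978 -1.065  1.475] Ftool [ 1.4  1.7 -1.1] pos [0.5599 0.1161 0.1066] op 0.154 q6 0.61
```

```bash
M(){ python3 -c 'from h import *; avg(4)'; }
python3 -m inch '[0,0,0.011,0,0,5,-1, 0,0,0.022,0,0,10,-1]' 20 | head -1; M
python3 -m inch '[0,0,0.01,0,0,5,-1, 0,0,0.02,0,0,10,-1]' 20 | head -1; M
```

```text
time_s: 8.2
8.35 yaw 50.41 Tz [ 0.073  0.02  -0.024  0.018] mean 0.0216 t6 [-1.946 -1.033  1.504  0.633] Ftool [ 0.5  1.5 -1.6] pos [0.5599 0.1161 0.1064] op 0.155 q6 0.78
time_s: 8.52
8.67 yaw 40.36 Tz [0.119 0.036 0.077 0.016] mean 0.062 t6 [-1.938 -1.033  1.532  0.672] Ftool [ 1.2  2.6 -1.1] pos [0.5599 0.1161 0.1062] op 0.155 q6 0.96
```

```bash
M(){ python3 -c 'from h import *; avg(4)'; }
python3 -m inch '[0,0,0.008,0,0,3.5,-1, 0,0,0.015,0,0,7,-1]' 20 | head -1; M
python3 -c 'from h import *; avg(12)'
```

```text
time_s: 8.83
8.98 yaw 33.3 Tz [0.11  0.142 0.066 0.123] mean 0.1104 t6 [-1.303 -0.644  1.116  0.502] Ftool [ 1.1  3.  -1. ] pos [0.56   0.1161 0.1061] op 0.157 q6 1.08
9.53 yaw 32.98 Tz [0.123 0.053 0.127 0.106 0.15  0.083 0.131 0.097 0.102 0.144 0.109 0.137] mean 0.1136 t6 [0.502 0.192 0.077 0.048 0.051 0.063 0.075 0.085 0.094 0.101 0.105 0.109] Ftool [ 1.2  3.9 -1.1] pos [0.5599 0.1162 0.1061] op 0.155 q6 1.08
```

```bash
python3 -m inch '[0,0,0.004,0,0,2,-1, 0,0,0.004,0,0,2,-1]' 20 | head -1
python3 -c 'from h import *; avg(13)'
```

```text
time_s: 9.7
10.3 yaw 30.97 Tz [0.099 0.134 0.093 0.078 0.07  0.084 0.052 0.063 0.079 0.103 0.128 0.072
 0.095] mean 0.0884 t6 [0.58  0.352 0.17  0.115 0.102 0.099 0.098 0.098 0.098 0.098 0.098 0.098
 0.098] Ftool [ 1.7  4.9 -1.3] pos [0.5599 0.1161 0.106 ] op 0.152 q6 1.12
```

```bash
python3 -m inch '[0,0.03,0,0,0,0,-0.3, 0,0.03,0,0,0,0,-0.3, 0,0.03,0,0,0,0,-0.3, 0,0.03,-3,0,0,0,-0.3, 0,0,-6,0,0,0,-0.2, 0,0,-9.4,0,0,0,-0.1, 0,0,-9.4,0,0,0,0,0,0,-9.4,0,0,0,0]'
python3 - <<'E'
from h import *
s=st(); snap('wrist','w4')
E
```

```text
time_s: 10.97
eef_pos: [0.5599, 0.1164, 0.2013]
orientation: [0.0, 0.964, 0.267, 0.001]
wrist_force: [-0.4, -0.2, -0.5]
opening: 0.489
10.97 [0.5599 0.1164 0.2013] [0.    0.964 0.267 0.001] F [-0.4 -0.2 -0.5] T [-0.069  0.198  0.06 ] op 0.489 q [0.089 0.45  1.731 0.    0.958 1.12 ]
```

View pics/w4.png

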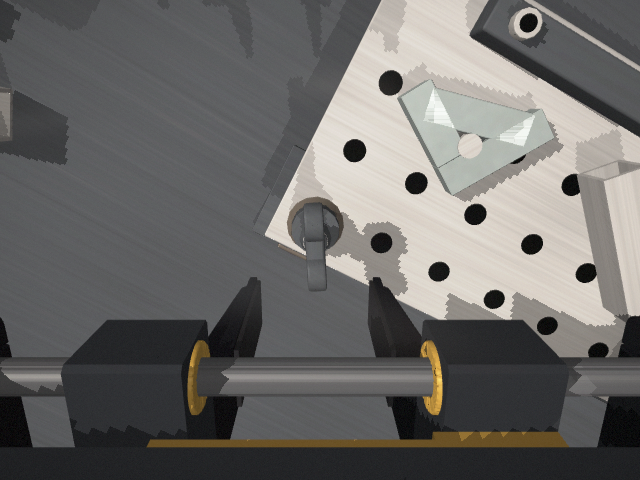

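The left wing has turned through about 180° and stayed aligned with the tool (about (313,205) to (317,290)). On to the right jack.

```bash
python3 -m inch '[-13.7,26.6,0,0,0,-140,0,-13.7,26.6,0,0,0,-140,0,-13.7,26.6,0,0,0,-140,0,-13.7,26.6,0,0,0,-140,0,-13.7,26.6,0,0,0,-140,0,-13.7,26.6,0,0,0,-140,0,-13.7,26.6,0,0,0,-140,0,-13.7,26.6,0,0,0,-140,0,-13.7,26.6,0,0,0,-140,0,-13.7,26.6,0,0,0,-140,0,-13.7,26.6,0,0,0,-140,0,-13.7,26.6,0,0,0,-140,0,-13.7,26.6,0,0,0,-140,0,-13.7,26.6,0,0,0,-140,0,-13.7,26.6,0,0,0,-140,0,-13.7,26.6,0,0,0,-140,0,-13.7,26.6,0,0,0,-140,0,-13.7,26.6,0,0,0,-140,0,-13.7,26.6,0,0,0,-140,0,-13.7,26.6,0,0,0,-140,0]'
python3 -m inch '[0,0,0,0,0,0,0,0,0,0,0,0,0,0]' 3 |head -1
python3 - <<'E'
from h import *
s=st(); snap('wrist','w5')
E
```

```text
time_s: 12.68
eef_pos: [0.5784, -0.182, 0.198]
orientation: [-0.002, 0.076, 0.997, 0.001]
wrist_force: [-0.4, 0.9, -0.0]
opening: 0.501
time_s: 12.85
12.85 [ 0.5786 -0.1821  0.1985] [-0.001  0.081  0.997  0.001] F [-1.3  0.2  0.5] T [ 0.02   0.029 -0.018] op 0.5 q [-0.414  0.502  1.644  0.     0.998 -1.823]
```

View pics/w5.png

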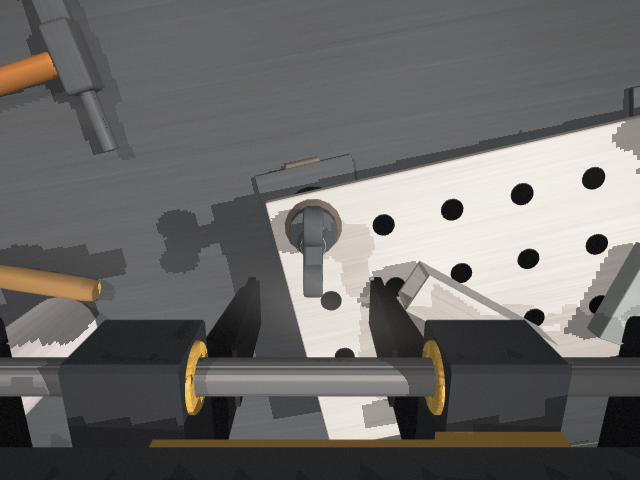

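Run:
```python
from h import *
s=manip.get_state()
for f,z in(('w4',None),('w5',None)):
    c=load(f)
    g=cv2.resize(c['frame'][190:310,260:370,::-1],None,fx=3.5,fy=4.5,interpolation=cv2.INTER_CUBIC); 
    cv2.imwrite('pics/z_'+f+'.png',g)
a=cv2.imread('pics/z_w4.png');b=cv2.imread('pics/z_w5.png');cv2.imwrite('pics/z5.png',np.hstack([a,b]))
c=load('w5');P=wpose(c,s);print(proj(c,(.5797,-.183,.114),P))
print(onplane(c,313.5,253,.114,P))
```

```text
(np.float64(314.8687977741129), np.float64(256.8242001824026))
[ 0.57723844 -0.1834056   0.114     ]
```

View pics/z5.png

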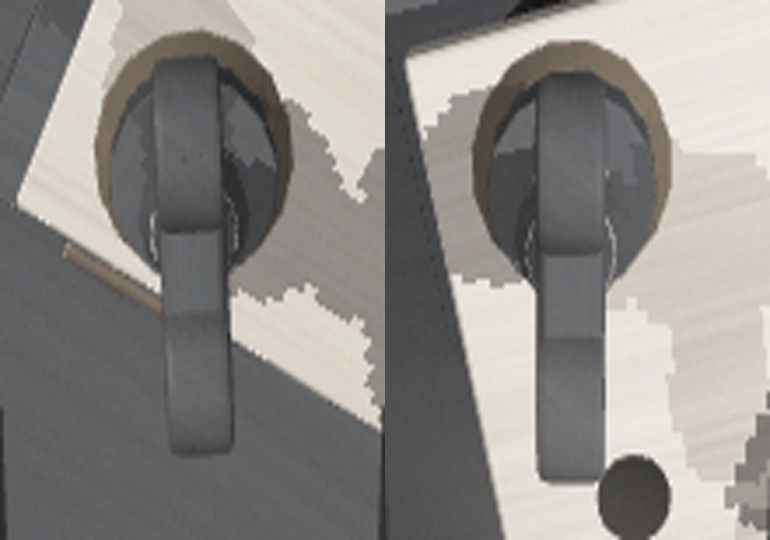

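```bash
python3 -m inch '[-0.14,-0.1,2,0,0,0,-0.2, -0.14,-0.1,4,0,0,0,-0.3, -0.14,-0.1,6,0,0,0,-0.4, -0.14,-0.1,8,0,0,0,-0.5, -0.14,-0.1,8.8,0,0,0,-0.5, -0.14,-0.1,8.8,0,0,0,-0.5, -0.14,-0.1,8.8,0,0,0,-0.5]' 3
python3 -m inch '[0,0,0,0,0,0,-1,0,0,0,0,0,0,-1,0,0,0,0,0,0,-1,0,0,0,0,0,0,-1,0,0,0,0,0,0,-1,0,0,0,0,0,0,-1]' 4 |head -1
python3 -c 'from h import *; avg(3)'
python3 -m inch '[0,0,0,0,0,0,-1,0,0,0,0,0,0,-1,0,0,0,0,0,0,-1]' 30 |head -1
python3 -c 'from h import *; avg(3)'
```

```text
time_s: 13.48
eef_pos: [0.5804, -0.1836, 0.1121]
orientation: [-0.0, 0.08, 0.997, 0.0]
wrist_force: [-1.3, -0.6, -0.0]
opening: 0.249
time_s: 13.98
14.08 yaw 170.95 Tz [0.061 0.013 0.036] mean 0.0366 t6 [-0.002 -0.002 -0.002] Ftool [ 0.   1.5 -6.1] pos [ 0.5808 -0.1836  0.1128] op 0.162 q6 -1.83
time_s: 14.33
14.43 yaw 170.95 Tz [ 0.07   0.049 -0.013] mean 0.0353 t6 [-0.004 -0.004 -0.004] Ftool [-0.4  2.3 -7. ] pos [ 0.5808 -0.1836  0.1129] op 0.137 q6 -1.83
```

```bash
python3 -m inch '[0,0,0,0,0,0,-0.5,0,0,0,0,0,0,-0.5,0.1,0.02,0.2,0,0,0,-0.5,0.1,0.02,0.2,0,0,0,-0.5,0.1,0.02,0.2,0,0,0,-0.5]' 4 |head -1
python3 -c 'from h import *; avg(3)'
python3 -m inch '[0,0,0,0,0,0,-1,0,0,0,0,0,0,-1,0,0,0,0,0,0,-1,0,0,0,0,0,0,-1,0,0,0,0,0,0,-1]' 4 |head -1
python3 -c 'from h import *; avg(3)'
python3 -m inch '[0,0,0,0,0,0,-1,0,0,0,0,0,0,-1,0,0,0,0,0,0,-1]' 30 |head -1
python3 -c 'from h import *; avg(3)'
```

```text
time_s: 14.85
14.95 yaw 170.95 Tz [-0.033 -0.002 -0.041] mean -0.0253 t6 [0. 0. 0.] Ftool [0.  0.1 0. ] pos [ 0.5793 -0.1833  0.1099] op 0.25 q6 -1.83
time_s: 15.37
15.47 yaw 170.95 Tz [-0.017 -0.042 -0.045] mean -0.0346 t6 [0.002 0.002 0.002] Ftool [-0.2 -0.7  0.4] pos [ 0.5794 -0.1833  0.11  ] op 0.165 q6 -1.83
time_s: 15.72
15.82 yaw 170.95 Tz [ 0.026 -0.018  0.002] mean 0.0033 t6 [-0.001 -0.001 -0.001] Ftool [ 0.3 -1.2  0.6] pos [ 0.5794 -0.1833  0.11  ] op 0.156 q6 -1.83
```

```bash
M(){ python3 -c 'from h import *; avg(4)'; }
python3 -m inch '[0,0,0.011,0,0,5,-1,0,0,0.022,0,0,10,-1]' 30 |head -1; M
python3 -m inch '[0,0,0.011,0,0,5,-1,0,0,0.022,0,0,10,-1]' 30 |head -1; M
python3 -m inch '[0,0,0.011,0,0,5,-1,0,0,0.022,0,0,10,-1]' 30 |head -1; M
python3 -m inch '[0,0,0.013,0,0,5,-1,0,0,0.025,0,0,10,-1]' 30 |head -1; M
```

```text
time_s: 15.98
16.13 yaw 161.06 Tz [ 0.061 -0.062 -0.04  -0.011] mean -0.0131 t6 [-1.998 -1.256  1.453  0.651] Ftool [-0.  -1.2  0.8] pos [ 0.5794 -0.1832  0.1097] op 0.149 q6 -1.66
time_s: 16.3
16.45 yaw 151.2 Tz [ 0.06  -0.026 -0.014 -0.027] mean -0.0017 t6 [-1.992 -1.19   1.452  0.625] Ftool [-0.6 -0.   0.3] pos [ 0.5794 -0.1832  0.1095] op 0.154 q6 -1.48
time_s: 16.62
16.77 yaw 141.25 Tz [ 0.073 -0.075 -0.007 -0.002] mean -0.0029 t6 [-1.995 -1.16   1.452  0.614] Ftool [-0.8  1.   0.5] pos [ 0.5795 -0.1832  0.1093] op 0.154 q6 -1.31
time_s: 16.93
17.08 yaw 131.28 Tz [ 0.021 -0.03  -0.039 -0.068] mean -0.0292 t6 [-1.997 -1.145  1.452  0.608] Ftool [-0.   1.6  0.2] pos [ 0.5795 -0.1831  0.1091] op 0.147 q6 -1.14
```

```bash
M(){ python3 -c 'from h import *; avg(4)'; }
python3 -m inch '[0,0,0.011,0,0,5,-1,0,0,0.022,0,0,10,-1]' 30 |head -1; M
python3 -m inch '[0,0,0.011,0,0,5,-1,0,0,0.022,0,0,10,-1]' 30 |head -1; M
python3 -m inch '[0,0,0.011,0,0,5,-1,0,0,0.022,0,0,10,-1]' 30 |head -1; M
```

```text
time_s: 17.25
17.4 yaw 121.29 Tz [ 0.123 -0.041 -0.036 -0.087] mean -0.01 t6 [-1.997 -1.137  1.452  0.606] Ftool [0.3 2.6 0.6] pos [ 0.5795 -0.1831  0.1089] op 0.147 q6 -0.96
time_s: 17.57
17.72 yaw 111.3 Tz [-0.005 -0.018 -0.041 -0.074] mean -0.0346 t6 [-1.996 -1.134  1.453  0.605] Ftool [1.6 3.7 0.8] pos [ 0.5796 -0.1831  0.1086] op 0.15 q6 -0.79
time_s: 17.88
18.03 yaw 101.31 Tz [ 0.082 -0.028  0.005 -0.006] mean 0.0133 t6 [-1.996 -1.131  1.453  0.461] Ftool [2.  4.3 1.3] pos [ 0.5796 -0.1831  0.1084] op 0.154 q6 -0.61
```

```bash
echo
M(){ python3 -c 'from h import *; avg(4)'; }
python3 -m inch '[0.02,0.04,0.011,0,0,5,-1,0.02,0.04,0.027,0,0,10,-1]' 30 |head -1; M
python3 -m inch '[0,0,0.011,0,0,5,-1,0,0,0.022,0,0,10,-1]' 30 |head -1; M
python3 -m inch '[0,0,0.011,0,0,5,-1,0,0,0.022,0,0,10,-1]' 30 |head -1; M
```

```text
time_s: 18.2
18.35 yaw 91.32 Tz [-0.024  0.019 -0.022 -0.047] mean -0.0185 t6 [-1.987 -1.118  1.455  0.602] Ftool [ 1.6  2.3 -0.8] pos [ 0.5797 -0.183   0.1082] op 0.149 q6 -0.44
time_s: 18.52
18.67 yaw 81.31 Tz [ 0.043 -0.057 -0.038 -0.043] mean -0.0237 t6 [-1.999 -1.128  1.451  0.602] Ftool [1.6 1.5 0.3] pos [ 0.5798 -0.183   0.108 ] op 0.155 q6 -0.26
time_s: 18.83
18.98 yaw 71.31 Tz [ 0.045  0.028 -0.07  -0.05 ] mean -0.0118 t6 [-1.999 -1.13   1.451  0.602] Ftool [1.5 2.5 0.3] pos [ 0.5798 -0.1831  0.1077] op 0.153 q6 -0.09
```

100° turned and no contact yet, so I'll continue.

```bash
M(){ python3 -c 'from h import *; avg(4)'; }
python3 -m inch '[0,0.01,0.011,0,0,5,-1,0,0.01,0.022,0,0,10,-1]' 30 |head -1; M
python3 -m inch '[0,0,0.011,0,0,5,-1,0,0,0.022,0,0,10,-1]' 30 |head -1; M
python3 -m inch '[0,0,0.011,0,0,5,-1,0,0,0.022,0,0,10,-1]' 30 |head -1; M
```

```text
time_s: 19.15
19.3 yaw 61.31 Tz [ 0.037 -0.015 -0.017 -0.001] mean 0.0009 t6 [-1.999 -1.13   1.451  0.603] Ftool [ 2.   1.8 -0. ] pos [ 0.5799 -0.1831  0.1075] op 0.146 q6 0.09
time_s: 19.47
19.62 yaw 51.31 Tz [-0.001 -0.038 -0.029 -0.028] mean -0.0241 t6 [-1.998 -1.131  1.451  0.603] Ftool [ 1.9  2.4 -0.5] pos [ 0.5799 -0.1831  0.1073] op 0.147 q6 0.26
time_s: 19.78
19.93 yaw 41.31 Tz [ 0.042  0.03  -0.019 -0.037] mean 0.004 t6 [-1.999 -1.131  1.452  0.603] Ftool [ 2.2  2.3 -0.2] pos [ 0.58   -0.1831  0.1071] op 0.153 q6 0.44
```

```bash
M(){ python3 -c 'from h import *; avg(4)'; }
python3 -m inch '[0,0,0.011,0,0,5,-1,0,0,0.022,0,0,10,-1]' 30 |head -1; M
python3 -m inch '[0,0,0.011,0,0,5,-1,0,0,0.022,0,0,10,-1]' 30 |head -1; M
```

```text
time_s: 20.1
20.25 yaw 31.31 Tz [ 0.029 -0.009 -0.035 -0.04 ] mean -0.0138 t6 [-1.998 -1.131  1.452  0.603] Ftool [2.5 2.8 0.5] pos [ 0.58   -0.1832  0.1069] op 0.153 q6 0.61
time_s: 20.42
20.57 yaw 21.31 Tz [ 0.1   -0.012 -0.035  0.031] mean 0.0209 t6 [-1.97  -1.105  1.474  0.625] Ftool [2.9 2.9 0.8] pos [ 0.58   -0.1832  0.1067] op 0.152 q6 0.78
```

```bash
M(){ python3 -c 'from h import *; avg(4)'; }
python3 -m inch '[0,0,0.011,0,0,5,-1,0,0,0.022,0,0,10,-1]' 30 |head -1; M
```

```text
time_s: 20.73
20.88 yaw 11.33 Tz [ 0.071  0.02   0.033 -0.036] mean 0.0218 t6 [-1.943 -1.076  1.444  0.537] Ftool [3.4 3.5 0.3] pos [ 0.58   -0.1833  0.1065] op 0.154 q6 0.96
```

```bash
python3 -m inch '[0,0,0.009,0,0,4,-1,0,0,0.018,0,0,8,-1]' 30 |head -1; python3 -c 'from h import *; avg(15)'
```

```text
time_s: 21.05
21.75 yaw 3.39 Tz [ 0.159  0.053  0.066  0.063 -0.028  0.064  0.066  0.08   0.062  0.039
  0.046  0.043  0.052  0.032  0.073] mean 0.058 t6 [-1.505 -0.697  1.105  0.428  0.146  0.07   0.052  0.048  0.047  0.047
  0.047  0.047  0.047  0.047  0.047] Ftool [4.  3.7 0.2] pos [ 0.58   -0.1833  0.1063] op 0.15 q6 1.1
```

```bash
python3 -m inch '[0,0,0,0,0,0.3,-1,0,0,0.001,0,0,0.6,-1,0,0,0.002,0,0,0.9,-1,0,0,0.002,0,0,1.2,-1,0,0,0.003,0,0,1.5,-1]' 30 |head -1; python3 -c 'from h import *; avg(12)'
```

```text
time_s: 22.17
22.72 yaw 1.9 Tz [0.105 0.107 0.088 0.093 0.09  0.098 0.08  0.071 0.056 0.092 0.096 0.063] mean 0.0866 t6 [0.025 0.048 0.166 0.118 0.098 0.092 0.091 0.091 0.091 0.091 0.091 0.091] Ftool [ 4.   3.5 -0.1] pos [ 0.58   -0.1833  0.1063] op 0.153 q6 1.12
```

```bash
python3 -m inch '[0,0.02,0,0,0,0,-0.4, 0,0.02,0,0,0,0,-0.3, 0,0.02,0,0,0,0,-0.3, 0,0.02,-3,0,0,0,-0.3, 0,0,-6,0,0,0,-0.2, 0,0,-9.5,0,0,0,-0.1, 0,0,-9.5,0,0,0,0,0,0,-9.5,0,0,0,0]'
python3 - <<'E'
from h import *
s=st(); snap('wrist','w6')
E
```

```text
time_s: 23.38
eef_pos: [0.58, -0.183, 0.2028]
orientation: [0.0, 1.0, 0.014, 0.001]
wrist_force: [0.0, -0.3, -0.2]
opening: 0.488
23.38 [ 0.58   -0.183   0.2028] [0.    1.    0.014 0.001] F [ 0.  -0.3 -0.2] T [-0.004  0.187  0.026] op 0.488 q [-0.414  0.498  1.639  0.     1.003  1.129]
```

View pics/w6.png

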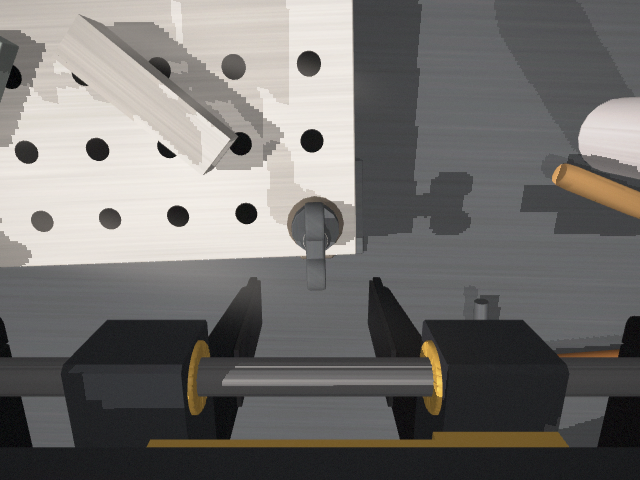

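```bash
python3 -m inch '[-10,0,-8,0,0,0,0,-14,0,-10,0,0,0,0,-14,0,-10,0,0,0,0,-14,0,-10,0,0,0,0,-14,0,-10,0,0,0,0,-14,0,-10,0,0,0,0,-14,0,-10,0,0,0,0]'
python3 - <<'E'
from h import *
s=st(); c=snap('top','top1'); c0=load('top0')
def rect(c):
    f=c['frame'][:,:,::-1];hsv=cv2.cvtColor(f,cv2.COLOR_BGR2HSV); m=((hsv[:,:,2]>120)&(hsv[:,:,1]<60)).astype('uint8')
    m[:115]=0;m[240:]=0;m[:,:215]=0;m[:,400:]=0
    m=cv2.morphologyEx(m,cv2.MORPH_CLOSE,np.ones((15,15)))
    k=max(cv2.findContours(m,0,2)[0],key=cv2.contourArea)
    return cv2.minAreaRect(np.array([onplane(c,*p[0],0.05)[:2] for p in k],dtype='float32')*1000)
print(rect(c0));print(rect(c)); snap('scene','scene1')
E
```

```text
time_s: 24.02
eef_pos: [0.4399, -0.1866, 0.3002]
orientation: [-0.0, 1.0, 0.013, -0.0]
wrist_force: [0.4, -0.3, -0.6]
opening: 0.498
24.02 [ 0.4399 -0.1866  0.3002] [-0.     1.     0.013 -0.   ] F [ 0.4 -0.3 -0.6] T [-0.059  0.217  0.04 ] op 0.498 q [-0.54   0.21   1.811  0.     1.122  1.006]
((654.6580810546875, -27.163619995117188), (222.39695739746094, 361.5142822265625), 3.796947717666626)
((654.5281982421875, -26.833663940429688), (222.3299102783203, 363.6917724609375), 3.850180149078369)
```

View pics/top1.png

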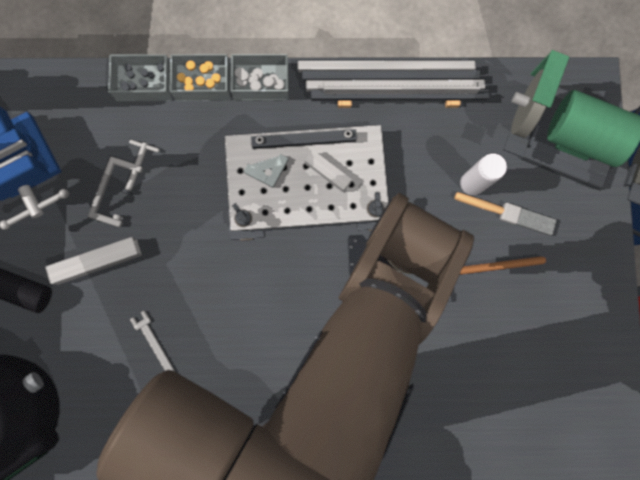

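View pics/scene1.png

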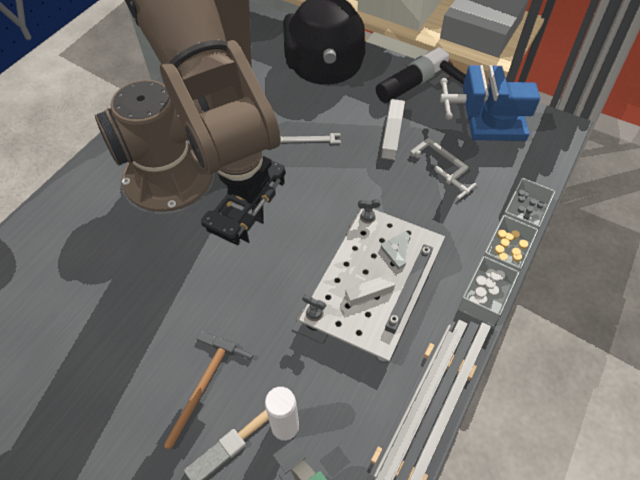

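The plate corners are still at (225,135) and (388,221), the bystanders haven't moved, and the arm is clear. Handing in.

```bash
python3 -c 'from h import *; print(manip.finish_job())'
```

```text
the job is handed in; nothing more can be done
None
```

I screwed both jacks down until their feet bore on the packers, nipped each up about 25° more, and handed the job in at about 24 s of the 61 s allowed. The foot loads are inferred from torque and angle, not measured directly.

| Jack | Turned before touch | Nip past touch | Torque at the end | Estimated foot load |
|---|---|---|---|---|
| Left | about 152° | about 25–27° | about 0.11 N m held, 0.09–0.10 after the last 2° | about 8.5–9.5 N |
| Right | about 141° | about 26–28° | about 0.09 N m held | about 8.5–9.5 N |

- **Touch detection:** The wrist moment was noisy, about ±0.03 N m. I took each touch point from the clearer rise in the last joint's torque, so each is good to about 3°.
- **Disagreements:**
  - The left wing lagged the tool by some 2–3° in the grip, so its true nip may be a degree or two less than the tool angle suggests.
  - Held torque fell below the turning torque because of friction. It read 0.05 N m on the right until I crept it on 1.5° more.
- **Forces:** My readings showed no more than about 7 N at the wrist. That was on a first right grip that pressed down slightly, so I opened, re-centred and gripped again.
- **Last checks:** By the top camera the plate was within 0.4 mm and 0.1° of its start. No bystander in view had moved, and the gripper was open and clear. I didn't press a corner to confirm that the rocking is gone.

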